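# Feed one washer and slide it to the stop

### The arm

A 6-joint arm with a two-finger parallel gripper is mounted at the origin on the work surface. World frame = base frame: x ahead of the robot, y to its left, z up, the work surface at z = 0. Lengths are in m, angles in rad, forces in N, time in s.
With the tool pointing down it reaches from about 0.425 to 0.95 m from the base axis. Payload 3.5 kg.
Tool frame: the origin (TCP) lies at the very end of the fingers, on their centre line; the grasp point (between the pads) lies 19 mm behind it; z points along the fingers, y is the direction in which the jaws open and shut (so a half turn about z gives the same grasp; the last joint's range is limited). The gripper opens to 85 mm and grips with 20 to 120 N. Pads are 22 mm wide; open, the fingers measure 114 mm over their backs; the gripper's body (76 mm by 85 mm) begins 54 mm behind the grasp point. The pads swing forward as they close: fully open they stand 13 mm farther back than shut.
Start: joints at [1.183, 0.286, 1.577, -0, 1.279, -0.15], TCP at [0.159, 0.656, 0.231] pointing down, gripper open.
Joint ranges: [-2.77, 2.77], [-0.9, 2.22], [0.21, 2.48], [-1.53, 4.67], [0.24, 2.81], [-2.84, 2.84]. Speed limits (rad/s): [2.79, 2.79, 3.14, 3.14, 3.14, 3.14].

### API

Orientations are given as a unit quaternion [w, x, y, z].
In Python, from plant import read_state, viewer, robot gives the robot as it stands.
- The arm moves only by the tool arm_command, never from a script. Its argument "targets" is a list of rows, each a list of 7 numbers: the shift along the tool's x, y, z in m, then the turn, a rotation vector about the tool's x, y, z in rad, then the closure, from -1 (fully open) to 1 (shut). In form: [[tx, ty, tz, wx, wy, wz, claw], ...]. A call has 1 to 12 rows; each row shifts and turns the commanded pose from where the row before left it, along the tool's axes as they then stand; what a row does not reach is not made up. A row lasts 1/12 s, in which the tool goes at most 41.7 mm and 7.16 degrees, less where a joint would pass 70% of its speed; a pose out of reach is approached as far as the arm can. A call is refused whole if a number of a shift passes 0.0417 or a number of a turn 0.125, either way. A call with a gripper value outside its range is refused whole. The fingers move at their own pace and stop on an object; "force" is the grip in N (left out, the last holds). Time passes only in rows, so rows that do not move let the fingers close. It gives the time, the measured TCP pose, the force and the opening at its end, in the units of the state.
- read_state(): the state, without advancing time (a new reading comes with each control period).
- viewer.camera(name): name is "scene" or "top" or "wrist"; returns a dict with "image" (400x640x3 uint8, red, green, blue), "fx", "fy", "cx", "cy" (pixels), "world_from_camera" (4x4, takes a point from camera to world coordinates); the wrist camera has in their place "hand_eye" (4x4, takes a point from camera to tool coordinates, whose origin is the TCP and whose axes are the flange's). Camera axes: x right, y down, z forward; pixel columns grow to the right and rows downward; lengths in m; the calibration is good to about 2 mm. The wrist camera is an equidistant fisheye: a pixel r from the principal point sees the ray r / f radians off the axis. A picture is of the moment at which its call begins: read the wrist's pose just before it. There is no depth.
- robot.job_done(): hands the job in, once; it reports no verdict.
The state is a dict: "clock": time; "joint_positions": joint angles; "joint_velocities": joint speeds; "joint_torque": joint torques, N m; "tcp_pos": TCP position; "orientation": TCP orientation; "force": force on the tool from outside, world axes, zero at the start; "moment": the same for the moment, N m; "width": opening from 0.0 (shut) to 1.0 (fully open).
Only numpy, scipy, OpenCV 4.12 (cv2) and the standard library are available. Lean on these libraries where they do the work, as an engineer would, in place of code of your own. Each camera call takes 0.05 s, during which the arm holds its last target. There are 200 camera calls.

### The job

Feed one washer for the next bolt: push the washer feeder's red plunger knob all the way in once and let it spring back out, then nudge the washer that came out sideways along the feeder's deck until it rests against the green stop. Do not pick the washer up, feed only the one, and leave the other things on the bench where they are.

Things in the scene. Friction and masses are not known exactly. Their poses are not given: they have to be found in the camera images.
- feeder: Washer feeder, bolted down. Origin: on the bench below the axis of its upright clear magazine tube (61 mm across, top 100 mm up). +y is the feed direction: plunger on the -y side, washers come out on the +y side on to a dark flat deck, top 40 mm above the bench. The tube and its guides (x = -36 to 36 mm) reach to y = 31 mm; the rear guide under the plunger rod ends at y = -92 mm.
- lane_start (a point): On the deck, 40 mm above the bench, at (-60, 61) mm in the feeder's frame, same axes: on the centre line of the delivery lane, near its open end. The lane is 62 mm wide (feeder y = 30 to 92), runs along +x for 225 mm from here, between 10 mm high fences: the outer one (y = 92 to 98) all along, the inner one (y = 24 to 30) from x = 36 mm on. No fence closes the end.
- plunger (a joint): Travel of the spring plunger in m along the feeder's +y: 0 = out (rest), 0.060 = fully in, a hard stop. The spring returns it: 4.5 N at rest, 8 N fully in; with friction the push needed is 6 to 13 N. Pushed in, it shoves the lowest washer out to about y = 58 mm; when it is back out the other washers drop 8 mm, and a second push feeds the next one.
- knob_face (a point): Centre of the outer face of the red round plunger knob (36 mm across, 18 mm thick, level axis 44.5 mm above the bench). At rest it is at (0, -168) mm in the feeder's frame; it moves with the plunger. It is pushed along the feeder's +y.
- washer_a: The lowest washer in the magazine, the one that is fed: yellow-zinc steel, 46 mm across, 8 mm thick, 18 mm hole, 70 to 110 g. Origin: centre of its underside, which stays 40 mm above the bench while it lies on the deck.
- washer_b: The next washer in the stack, same size, directly above the lowest one at the start. It must stay in the magazine. (Three more like it lie on top of it.)
- stop: Green stop block clamped firmly across the lane; its place along it varies. Origin: on the deck, on the lane's centre line, below its flat working face, which looks to its own -x, towards the coming washer (axes as the feeder's). 18 mm thick, 58 mm wide, 16 mm high, black clamp screw outside the outer fence. A washer resting against it has its centre 23 mm before the face.
- bolt: Bystander: steel hex bolt standing on its head beside the lane's outer fence, 24 mm across, 80 mm tall. Origin: centre of its underside.
- nut: Bystander: loose steel hex nut, 24 mm across, 13 mm high, beside the lane's outer fence. Origin: centre of its underside.
- tape: Bystander: yellow tape measure, 66 x 40 x 62 mm, beside the feeder. Origin: centre of its underside.
- glue: Bystander: white and yellow glue bottle, 64 mm across, 180 mm tall. Origin: centre of its underside.
- screw_jar: Bystander: amber screw jar, 68 mm across, 85 mm tall. Origin: centre of its underside.
- hammer: Bystander: hammer lying on the bench. Origin: under the middle of the tool.
- offcut: Bystander: timber offcut lying flat, 130 x 89 x 38 mm. Origin: centre of its underside.

How it is judged:
On the way, in this order (a step that is already met when the one before it is completed fails the run):
1. the plunger is pushed all the way in (at least 55 of 60 mm) (value of joint plunger above 0.055 m), for 0.05 s.
2. the plunger has sprung back out (within 4 mm) and the fed washer lies flat on the lane, not yet at the stop (y of washer_a in the frame of feeder between 0.05 and 0.075 m and height (world z) of washer_a between 0.037 and 0.044 m and angle between washer_a's own z axis and vertical below 0.1 rad and value of joint plunger below 0.004 m and x of washer_a in the frame of stop below -0.03 m), for 0.1 s.
At the end, for the whole second after the job is handed in: The fed washer lies flat and at rest in the lane with its edge within 4 mm of the stop's face, the plunger is back out (within 4 mm), and the next washer sits at the bottom of the magazine (within 6 mm of its axis) (y of washer_a in the frame of feeder between 0.05 and 0.075 m and height (world z) of washer_a between 0.037 and 0.044 m and angle between washer_a's own z axis and vertical below 0.1 rad and value of joint plunger below 0.004 m and x of washer_a in the frame of stop between -0.027 and -0.019 m and linear speed of washer_a below 0.01 m/s and horizontal distance between washer_b and feeder below 0.006 m and height (world z) of washer_b below 0.044 m); the robot touches nothing.
It fails at once if the fed washer is lifted (more than 10 mm) or tipped up (height (world z) of washer_a above 0.05 m or angle between washer_a's own z axis and vertical above 0.4 rad).
It fails at once if the fed washer falls off the deck (height (world z) of washer_a below 0.033 m).
It fails at once if a second washer is fed (more than 10 mm out of the magazine) (horizontal distance between washer_b and feeder above 0.01 m).
It fails at once if a bystander is moved by more than 15 mm or the glue bottle, jar or bolt is tipped over (distance of any of bolt, nut, tape, glue, screw_jar, hammer, offcut from where it was at the start of the episode above 0.015 m or angle between any of bolt, glue, screw_jar's own z axis and vertical above 0.4 rad).
It also fails if it takes over 54 s, if anything falls off the work surface, if the arm or the gripper's body presses on something with over 40 N, if the wrist force passes 120 N, or if a joint passes its speed limit or range.

## Working session

There is one attempt and no reset: what is moved stays moved. The work goes in short steps, Python scripts to look and compute and a tool call to move; the robot and the scene stay as the last step left them, time stands still between calls to the robot, and variables do not carry over. Pictures are saved under pics/ and viewed, about 8 in all and at most 12, crops included, and the job is handed in when it is done.

Besides the shell and the picture viewer there is one more tool, called after "Request:" as name(argument=value, ...), one argument or row to a line, values as JSON. arm_command: Moves the arm, as the interface text tells. Its arguments: {"type":"object","properties":{"targets":{"type":"array","items":{"type":"array","items":{"type":"number"}}},"force":{"type":"number"}},"required":["targets"]}

```bash
mkdir -p pics; cat > h.py <<'E'
import numpy as np, cv2
from plant import read_state, viewer, robot
def snap(n,f=None):
    c=viewer.camera(n)
    if f: cv2.imwrite('pics/'+f,c['image'][:,:,::-1])
    return c
def ray(c,u,v):
    T=np.array(c['world_from_camera']); d=T[:3,:3]@np.array([(u-c['cx'])/c['fx'],(v-c['cy'])/c['fy'],1.])
    return T[:3,3],d/np.linalg.norm(d)
def onz(c,u,v,z):
    o,d=ray(c,u,v); return o+d*(z-o[2])/d[2]
def proj(c,p):
    T=np.linalg.inv(np.array(c['world_from_camera'])); q=T[:3,:3]@np.array(p)+T[:3,3]
    return np.array([c['fx']*q[0]/q[2]+c['cx'],c['fy']*q[1]/q[2]+c['cy']])
E
python3 - <<'E'
from h import *
for n in ('top','scene'):
    c=snap(n,n+'0.png'); print(n,np.round(c['world_from_camera'],3).tolist(),c['fx'],c['cx'],c['cy'])
s=read_state(); print(s)
E
```

```text
top [[-0.017, -0.996, 0.087, 0.447], [-1.0, 0.017, -0.001, 0.018], [-0.001, -0.087, -0.996, 1.239], [0.0, 0.0, 0.0, 1.0]] 415.1212452139178 320.83757933101975 200.94357320348178
scene [[0.173, 0.841, -0.513, 1.18], [0.985, -0.149, 0.088, -0.114], [-0.002, -0.521, -0.854, 1.109], [0.0, 0.0, 0.0, 1.0]] 491.94409209941625 319.7766771750952 195.8847182020825
{'clock': 0.1, 'joint_positions': array([ 1.18297365e+00,  2.87159007e-01,  1.57806264e+00, -1.08596870e-05,
        1.27859821e+00, -1.49994341e-01]), 'joint_velocities': array([ 0.00061941, -0.00295695, -0.00173297, -0.00017796,  0.00087091,
        0.00145591]), 'joint_torque': array([ 7.75974549e-04, -4.07297266e+01, -2.93699205e+01, -1.35792493e-04,
        3.46834793e-03, -1.77923383e-06]), 'tcp_pos': array([0.15876273, 0.65543843, 0.23001352]), 'orientation': array([-2.90849590e-04,  1.18632479e-01,  9.92937609e-01, -1.07496065e-03]), 'force': array([ 0.04091709, -0.49375999, -0.46769133]), 'moment': array([-0.01008312,  0.01041738,  0.00071503]), 'width': 1.0030266216913688}
```

View pics/top0.png

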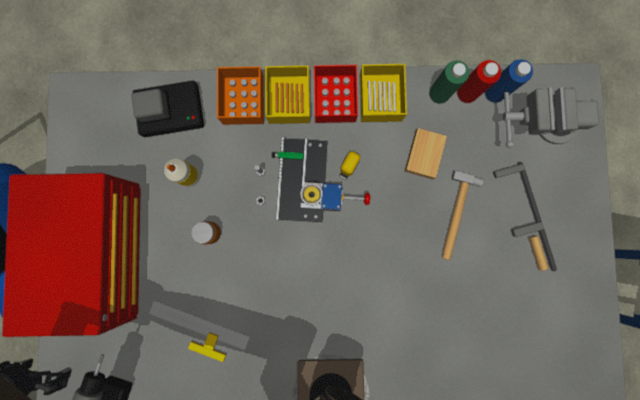

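View pics/scene0.png

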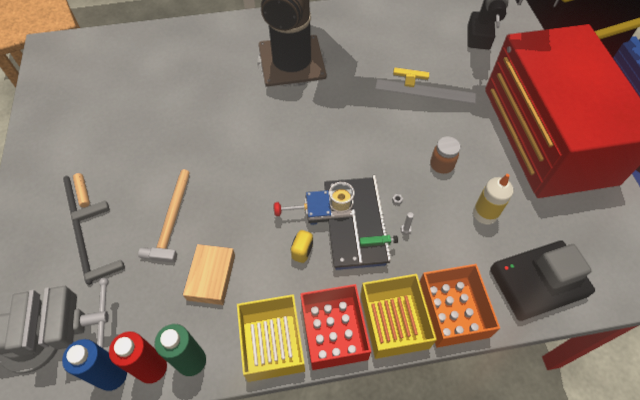

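Top view: the feeder is at about px (310,193), the knob at (367,198), and the stop at (288,155). The nut is at (261,200) and the bolt at (259,168). The tape is at (350,162). Feeder axes are roughly parallel to the world axes. Next I'll measure with colour masks.

```bash
cat > m.py <<'E'
from h import *
def masks(img):
    h=cv2.cvtColor(img,cv2.COLOR_RGB2HSV).astype(int); H,S,V=h[...,0],h[...,1],h[...,2]
    return dict(red=((H<8)|(H>172))&(S>140)&(V>70),green=(H>45)&(H<85)&(S>120)&(V>50),blue=(H>100)&(H<125)&(S>110)&(V>50),yellow=(H>18)&(H<32)&(S>110)&(V>70))
def blobs(img,roi,mn=12):
    x0,y0,x1,y1=roi; out={}
    for k,m in masks(img).items():
        mm=np.zeros(m.shape,np.uint8); mm[y0:y1,x0:x1]=m[y0:y1,x0:x1]
        n,l,st,ce=cv2.connectedComponentsWithStats(mm)
        out[k]=[(np.round(ce[i],1).tolist(),st[i].tolist(),np.round(cv2.boxPoints(cv2.minAreaRect(np.argwhere(l==i)[:,::-1].astype(np.float32))),1).tolist()) for i in range(1,n) if st[i][4]>=mn]
    return out
E
python3 - <<'E'
from m import *
for n,roi in (('top',(240,128,400,235)),('scene',(262,170,430,280))):
    c=snap(n); b=blobs(c['image'],roi)
    for k in b:
        for x in b[k]: print(n,k,x[0],x[1],np.round(onz(c,*x[0],.0445),4)[:2])
    x0,y0,x1,y1=roi
    cv2.imwrite(f'pics/{n}1.png',cv2.resize(c['image'][y0:y1,x0:x1,::-1],None,fx=4.7,fy=4.7,interpolation=cv2.INTER_CUBIC))
# triangulate knob centre
E
```

```text
top red [366.7, 198.4] [364, 193, 6, 12, 58] [ 0.5571 -0.1157]
top green [290.3, 155.1] [278, 152, 25, 8, 165] [0.6878 0.1036]
top blue [331.4, 196.1] [322, 183, 20, 27, 430] [ 0.5656 -0.0138]
top yellow [349.8, 162.9] [341, 151, 19, 25, 312] [ 0.6617 -0.0693]
top yellow [311.2, 193.8] [303, 186, 17, 16, 187] [0.5733 0.0444]
scene red [277.0, 208.6] [274, 203, 7, 13, 74] [ 0.5588 -0.1157]
scene green [374.5, 239.4] [360, 236, 31, 8, 162] [0.6843 0.1042]
scene blue [318.1, 203.6] [307, 192, 24, 25, 475] [ 0.5624 -0.0122]
scene yellow [341.0, 194.7] [333, 189, 17, 12, 151] [0.5467 0.0495]
scene yellow [301.0, 245.6] [291, 230, 22, 33, 494] [ 0.6698 -0.0723]
scene yellow [404.8, 277.4] [383, 274, 36, 6, 124] [0.7912 0.1505]
```

View pics/top1.png

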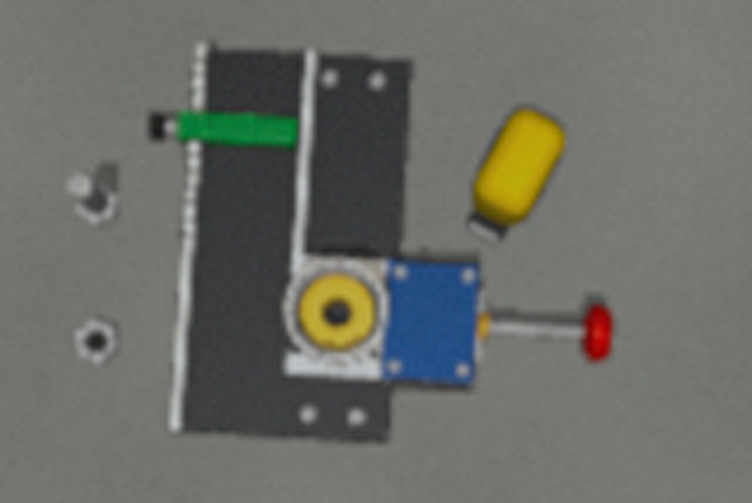

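View pics/scene1.png

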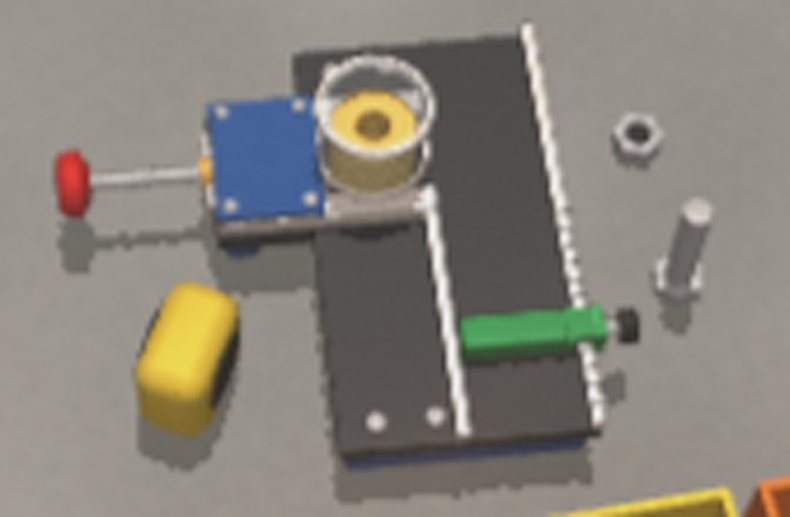

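```bash
python3 - <<'E'
from m import *
t=snap('top');s=snap('scene')
def tri(a,b):
    A=np.zeros((3,3));v=np.zeros(3)
    for c,p in((t,a),(s,b)):
        o,d=ray(c,*p);P=np.eye(3)-np.outer(d,d);A+=P;v+=P@o
    return np.linalg.solve(A,v)
k=tri((366.7,198.4),(277,208.6)); print('knob',k)
C=lambda x,y:(240+x/4.7-.4,128+y/4.7-.4)
D=lambda x,y:(262+x/4.7-.4,170+y/4.7-.4)
f1,f2=onz(t,*C(203,45),.05),onz(t,*C(176,430),.05); print('fence top',f1,f2,np.degrees(np.arctan2(*(f1-f2)[[1,0]])))
g1,g2=onz(s,*D(526,30),.05),onz(s,*D(598,425),.05); print('fence scene',g1,g2,np.degrees(np.arctan2(*(g2-g1)[[1,0]])))
w=onz(t,*C(338,312),.08); w2=onz(s,*D(373,125),.08);print('stack',w,w2)
for k0 in (w,w2):print('axis yaw',np.degrees(np.arctan2(*(k0-k)[[1,0]]))-90, np.linalg.norm((k0-k)[:2]))
print('stop top face edge', onz(t,*C(240,146),.056),onz(t,*C(240,131),.056),onz(s,*D(520,316),.056))
print('bolt',onz(t,*C(98,205),.01),'nut',onz(t,*C(96,341),.0065))
E
```

```text
knob [ 0.55734902 -0.11581185  0.04214596]
fence top [0.74002188 0.12452475 0.05      ] [0.50161277 0.14322376 0.05      ] -4.484668079334325
fence scene [0.50892177 0.14241861 0.05      ] [0.74486934 0.12373582 0.05      ] -4.527345643255193
stack [0.56900257 0.04276442 0.08      ] [0.57199688 0.04311917 0.08      ]
axis yaw -4.203032093071229 0.1590038944011532
axis yaw -5.265782568699265 0.15960460017984646
stop top face edge [0.67503803 0.10186328 0.056     ] [0.68437321 0.10175984 0.056     ] [0.68211639 0.09811193 0.056     ]
bolt [0.64746677 0.19589365 0.01      ] nut [0.56092945 0.19808026 0.0065    ]
```

Request:
arm_command(
  targets=[
    [0,0,0,0,0,0.12,1],
    [0,0,0,0,0,0.12,1],
    [0,0,0,0,0,0.12,1],
    [0,0,0,0,0,0.12,1],
    [0,0,0,0,0,0.12,1],
    [0,0,0,0,0,0.12,1],
    [0,0,0,0,0,0.12,1],
    [0,0,0,0,0,0.12,1],
    [0,0,0,0,0,0.12,1],
    [0,0,0,0,0,0.12,1],
    [0,0,0,0,0,0.1,1],
  ],
)

```text
clock: 1.22
tcp_pos: [0.1589, 0.656, 0.2312]
orientation: [0.0, 0.697, 0.717, -0.0]
force: [-0.5, -0.3, 0.1]
width: 0.004
```

Request:
arm_command(
  targets=[
    [0,0,0,0,0,0.107,1],
    [-0.02,0.035,0,0,0,0,1],
    [-0.02,0.035,0,0,0,0,1],
    [-0.02,0.035,0,0,0,0,1],
    [-0.02,0.035,0,0,0,0,1],
    [-0.02,0.035,0,0,0,0,1],
    [-0.02,0.035,0,0,0,0,1],
    [-0.033,0.0124,0,0,0,0,1],
    [-0.033,0.0124,0,0,0,0,1],
    [-0.033,0.0124,0,0,0,0,1],
    [-0.033,0.0124,0,0,0,0,1],
    [-0.033,0.0124,0,0,0,0,1],
  ],
)

```text
clock: 2.22
tcp_pos: [0.4094, 0.35, 0.2313]
orientation: [0.0, 0.733, 0.681, 0.0]
force: [1.2, -0.6, -0.3]
width: 0.0
```

Request:
arm_command(
  targets=[
    [-0.033,0.0124,0,0,0,0,1],
    [-0.033,0.0124,0,0,0,0,1],
    [-0.033,0.0124,0,0,0,0,1],
    [-0.033,0.0124,0,0,0,0,1],
    [-0.033,0.0124,0,0,0,0,1],
    [-0.033,0.0124,0,0,0,0,1],
    [-0.033,0.0124,0,0,0,0,1],
    [-0.033,0.0124,0,0,0,0,1],
    [-0.033,0.0124,0,0,0,0,1],
    [-0.033,0.0124,0,0,0,0,1],
    [-0.033,0.0124,0,0,0,0,1],
  ],
)

```text
clock: 3.13
tcp_pos: [0.5185, -0.0222, 0.2316]
orientation: [0.0, 0.733, 0.68, 0.0]
force: [0.3, 0.0, 0.4]
width: -0.0
```

Request:
arm_command(
  targets=[
    [-0.033,0.0124,0,0,0,0,1],
    [-0.033,0.0124,0,0,0,0,1],
    [-0.033,0.0124,0,0,0,0,1],
    [-0.033,0.0124,0,0,0,0,1],
    [0,0,0,0,0,0,1],
    [0,0,0,0,0,0,1],
  ],
)

```text
clock: 3.63
tcp_pos: [0.5581, -0.1573, 0.2311]
orientation: [-0.0, 0.734, 0.679, -0.0]
force: [0.0, 0.4, 1.2]
width: -0.003
```

```bash
cat >> m.py <<'E'
from scipy.spatial.transform import Rotation as R
def wrist(f=None):
    s=read_state(); c=snap('wrist',f); q=s['orientation']
    Tt=np.eye(4);Tt[:3,:3]=R.from_quat([q[1],q[2],q[3],q[0]]).as_matrix();Tt[:3,3]=s['tcp_pos']
    c['T']=Tt@np.array(c['hand_eye']); return c,s
def wz(c,u,v,z):
    a=(u-c['cx'])/c['fx'];b=(v-c['cy'])/c['fy'];r=np.hypot(a,b)
    d=c['T'][:3,:3]@np.array([np.sin(r)*a/r,np.sin(r)*b/r,np.cos(r)]);o=c['T'][:3,3]
    return o+d*(z-o[2])/d[2]
def fe(p):  # world -> feeder xy
    e=np.radians(-4.5);d=np.array(p)[:2]-[0.570,0.043];return np.array([np.cos(e)*d[0]+np.sin(e)*d[1],-np.sin(e)*d[0]+np.cos(e)*d[1]])
E
python3 - <<'E'
from m import *
c,s=wrist('w1.png'); print(s['tcp_pos'],fe(s['tcp_pos']))
for k,v in blobs(c['image'],(0,0,640,400),60).items():
    for x in v: print(k,x[0],x[1],fe(wz(c,*x[0],.0445)))
E
```

```text
[ 0.55807495 -0.15729485  0.23107707] [ 0.00382666 -0.20061303]
red [548.2, 68.5] [492, 7, 116, 113, 8729] [ 0.2882409  -0.05450187]
red [318.1, 138.1] [302, 129, 33, 18, 501] [-0.00040348 -0.15915019]
red [538.8, 342.9] [501, 300, 81, 94, 2534] [ 0.39431426 -0.49659289]
blue [318.0, 40.6] [283, 15, 71, 53, 3516] [-0.00051486 -0.0545229 ]
blue [530.5, 388.0] [513, 366, 48, 34, 703] [ 0.44248513 -0.64109077]
yellow [319.2, 6.7] [301, 0, 37, 13, 172] [ 0.00066817 -0.01571113]
yellow [550.2, 6.8] [488, 0, 114, 23, 1382] [0.29778112 0.03287734]
yellow [411.5, 90.2] [378, 65, 67, 53, 2197] [ 0.09925731 -0.10495899]
yellow [317.9, 71.3] [310, 68, 17, 7, 90] [-0.00058395 -0.08804952]
yellow [548.4, 174.7] [493, 123, 114, 108, 9521] [ 0.30262698 -0.19250393]
```

View pics/w1.png

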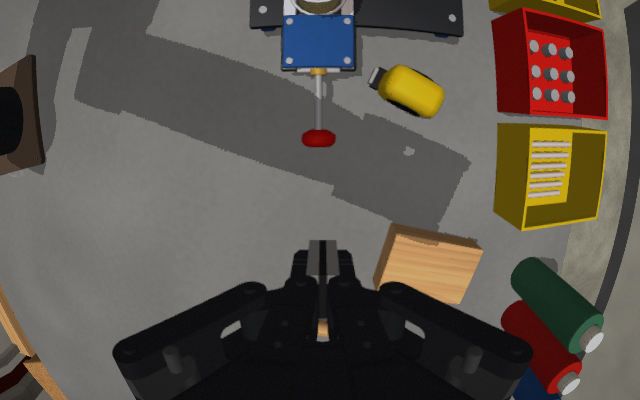

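The wrist view shows the red knob at px (318,138), which is feeder (0,-0.159). That agrees with the pose I estimated. The tape and offcut are clear of the path. Next I lower in front of the knob.

Request:
arm_command(
  targets=[
    [0,-0.004,0.03,0,0,0,1],
    [0,0,0.03,0,0,0,1],
    [0,0,0.03,0,0,0,1],
    [0,0,0.03,0,0,0,1],
    [0,0,0.03,0,0,0,1],
    [0,0,0.03,0,0,0,1],
    [0,0,0.024,0,0,0,1],
    [0.01,0,0,0,0,0,1],
    [0.005,0,0,0,0,0,1],
    [0,0,0,0,0,0,1],
  ],
)

```text
clock: 4.52
tcp_pos: [0.5561, -0.1386, 0.0289]
orientation: [0.001, 0.732, 0.681, 0.001]
force: [0.7, -0.6, -0.3]
width: -0.004
```

Request:
arm_command(
  targets=[
    [0.005,0,0,0,0,0,1],
    [0.005,0,0,0,0,0,1],
    [0.005,0,0,0,0,0,1],
    [0.005,0,0,0,0,0,1],
    [0,0,0,0,0,0,1],
  ],
)

```text
clock: 4.93
tcp_pos: [0.5584, -0.1231, 0.0301]
orientation: [0.004, 0.732, 0.681, -0.001]
force: [-1.3, -8.2, 1.1]
width: -0.002
```

Request:
arm_command(
  targets=[
    [0.006,0,0,0,0,0,1],
    [0.006,0,0,0,0,0,1],
    [0.006,0,0,0,0,0,1],
    [0.006,0,0,0,0,0,1],
    [0.006,0,0,0,0,0,1],
    [0.006,0,0,0,0,0,1],
    [0.004,0,0,0,0,0,1],
    [0.002,0,0,0,0,0,1],
    [0,0,0,0,0,0,1],
  ],
)

```text
clock: 5.68
tcp_pos: [0.5617, -0.0814, 0.0301]
orientation: [0.004, 0.732, 0.681, -0.0]
force: [-1.0, -8.8, 1.6]
width: 0.0
```

```bash
python3 - <<'E'
from m import *
s=read_state(); print(s['tcp_pos'],fe(s['tcp_pos']),s['force'])
t=snap('top','t2.png')
for k,v in blobs(t['image'],(240,128,400,235)).items():
    for x in v:
        if k in('red','yellow'):print(k,x[0],x[1],fe(onz(t,*x[0],.0445)))
E
```

```text
[ 0.56168869 -0.0814194   0.03008386] [ 0.00147614 -0.12468795] [-0.99921691 -8.79256338  1.63091605]
yellow [350.7, 160.6] [341, 151, 19, 23, 241] [ 0.10719153 -0.1070101 ]
yellow [293.3, 194.1] [286, 186, 15, 17, 181] [-0.00086881  0.05330404]
yellow [310.9, 193.8] [304, 186, 15, 16, 171] [0.00310568 0.00255181]
```

Request:
arm_command(
  targets=[
    [0.002,0,0,0,0,0,1],
    [0.002,0,0,0,0,0,1],
    [0,0,0,0,0,0,1],
  ],
)

```text
clock: 5.98
tcp_pos: [0.562, -0.0778, 0.0301]
orientation: [0.004, 0.732, 0.681, -0.001]
force: [-0.7, -10.3, 0.4]
width: 0.003
```

Request:
arm_command(
  targets=[
    [0.0015,0,0,0,0,0,1],
    [0.001,0,0,0,0,0,1],
    [0,0,0,0,0,0,1],
  ],
)

```text
clock: 6.23
tcp_pos: [0.5621, -0.0755, 0.0301]
orientation: [0.004, 0.732, 0.681, -0.001]
force: [-1.3, -10.1, 2.2]
width: -0.001
```

Request:
arm_command(
  targets=[
    [0.0015,0,0,0,0,0,1],
    [0.001,0,0,0,0,0,1],
    [0,0,0,0,0,0,1],
  ],
)

```text
clock: 6.48
tcp_pos: [0.5622, -0.0746, 0.0301]
orientation: [0.005, 0.732, 0.682, -0.002]
force: [-2.4, -16.0, 1.8]
width: 0.004
```

```bash
python3 - <<'E'
from m import *
s=read_state(); print(s['tcp_pos'],fe(s['tcp_pos']),s['force'])
t=snap('top')
for k,v in blobs(t['image'],(240,128,400,235)).items():
    for x in v:
        if k in('red','yellow'):print(k,x[0],x[1],fe(onz(t,*x[0],.0445)))
E
```

```text
[ 0.56223115 -0.0745875   0.03014093] [ 0.00148091 -0.11783456] [ -2.37890004 -16.03325254   1.82419584]
yellow [351.0, 160.6] [342, 151, 18, 22, 241] [ 0.10724475 -0.10788215]
yellow [291.4, 193.9] [284, 186, 16, 17, 194] [-0.00062371  0.05882824]
yellow [310.9, 193.7] [303, 186, 16, 16, 172] [0.00339588 0.00257018]
```

Request:
arm_command(
  targets=[
    [-0.006,0,0,0,0,0,1],
    [-0.008,0,0,0,0,0,1],
    [-0.008,0,0,0,0,0,1],
    [-0.008,0,0,0,0,0,1],
    [-0.008,0,0,0,0,0,1],
    [-0.008,0,0,0,0,0,1],
    [-0.008,0,0,0,0,0,1],
    [-0.008,0,0,0,0,0,1],
    [-0.008,0,0,0,0,0,1],
    [-0.01,0,0,0,0,0,1],
    [-0.01,0,0,0,0,0,1],
    [0,0,0,0,0,0,1],
  ],
)

```text
clock: 7.53
tcp_pos: [0.5536, -0.161, 0.0272]
orientation: [-0.0, 0.733, 0.68, 0.0]
force: [0.6, 0.7, 0.3]
width: -0.0
```

Request:
arm_command(
  targets=[
    [0,0,-0.03,0,0,0,1],
    [0,0,-0.03,0,0,0,1],
    [0,0,-0.03,0,0,0,1],
    [0,0,-0.03,0,0,0,1],
    [0.02,-0.0155,0,0,0,0,1],
    [0.03,-0.0155,0,0,0,0,1],
    [0.03,-0.0155,0,0,0,0,1],
    [0.03,-0.0155,0,0,0,0,1],
    [0.035,0,0,0,0,0,1],
    [0.035,0,0,0,0,0,1],
    [0,0,0,0,0,0,1],
  ],
)

```text
clock: 8.45
tcp_pos: [0.5044, 0.0297, 0.1472]
orientation: [-0.001, 0.731, 0.682, 0.001]
force: [0.4, 0.2, -0.4]
width: 0.001
```

```bash
python3 - <<'E'
from m import *
s=read_state(); print(s['tcp_pos'],fe(s['tcp_pos']),s['force'])
c,s=wrist('w3.png')
for k,v in blobs(c['image'],(0,0,640,400),60).items():
    for x in v: print(k,x[0],x[1],fe(wz(c,*x[0],.048)))
t=snap('top')
for k,v in blobs(t['image'],(240,128,400,235)).items():
    for x in v:
        if k in('red','yellow'):print('top',k,x[0],x[1],fe(onz(t,*x[0],.0445)))
E
```

```text
[0.50440593 0.02967743 0.14723486] [-0.06434659 -0.01842795] [ 0.40539714  0.21227042 -0.43374693]
red [596.1, 228.5] [549, 170, 91, 122, 8390] [ 0.25662842 -0.05078222]
green [521.0, 107.1] [507, 65, 28, 84, 1862] [0.11125498 0.06883131]
blue [390.2, 249.3] [354, 214, 84, 61, 3434] [-0.00406722 -0.06321027]
yellow [15.0, 8.0] [0, 0, 31, 20, 480] [-0.43315539  0.21716706]
yellow [602.2, 109.2] [565, 48, 75, 124, 7979] [0.23118255 0.08413905]
yellow [402.3, 106.6] [375, 79, 56, 57, 2151] [-0.00196292  0.05838041]
yellow [409.7, 187.7] [383, 159, 53, 56, 2083] [ 0.00808151 -0.00734486]
yellow [476.7, 277.1] [443, 244, 70, 63, 2534] [ 0.08984048 -0.09716625]
yellow [577.9, 320.2] [525, 271, 115, 104, 7142] [ 0.28972262 -0.18876507]
yellow [390.7, 276.3] [382, 275, 18, 4, 60] [-0.0007984  -0.09093782]
top red [366.8, 198.4] [364, 193, 6, 12, 57] [-0.00038042 -0.15949245]
top yellow [349.9, 162.8] [341, 151, 19, 25, 308] [ 0.10057502 -0.10504097]
top yellow [287.4, 192.5] [284, 186, 9, 15, 81] [0.00273344 0.07065372]
top yellow [310.6, 188.5] [306, 187, 10, 4, 31] [0.01845006 0.00439321]
```

View pics/w3.png

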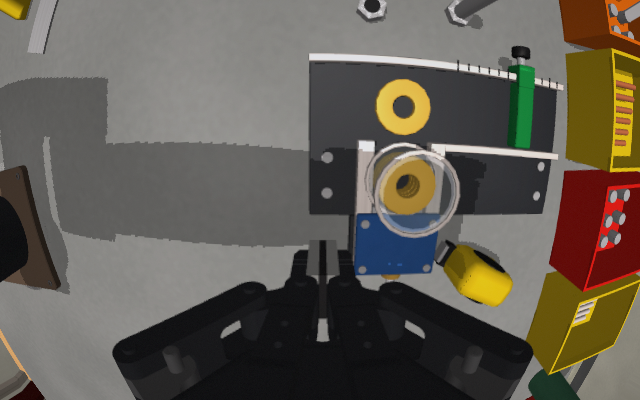

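The plunger is back out: the knob is at its rest position. The fed washer lies at px (402,107), which is feeder (-0.002,0.058), and the stop is at px (521,107). Next I descend behind the washer in the lane.

Request:
arm_command(
  targets=[
    [0.027,0,0,0,0,0,1],
    [0.027,0,0,0,0,0,1],
    [0.0245,0,0,0,0,0,1],
    [0,0,0,0,0,0,1],
    [0,0,0.025,0,0,0,1],
    [0,0,0.025,0,0,0,1],
    [0,0,0.025,0,0,0,1],
    [0,0,0.015,0,0,0,1],
    [0,0,0.01,0,0,0,1],
    [0,0,0.0045,0,0,0,1],
    [0,0,0,0,0,0,1],
  ],
)

```text
clock: 9.47
tcp_pos: [0.5107, 0.102, 0.042]
orientation: [-0.001, 0.733, 0.68, -0.001]
force: [0.8, -0.8, -0.0]
width: -0.001
```

```bash
cat > l.py <<'E'
from m import *
import sys
c,s=wrist(sys.argv[1]); print('tcp',s['tcp_pos'],fe(s['tcp_pos']),s['force'])
M=masks(c['image']);g=M['green']
for r in range(20,260,12):
    q=np.flatnonzero(g[r])
    if len(q)>5:print('green',r,q[0],fe(wz(c,q[0],r,.040)),fe(wz(c,q[0],r,.056)))
for k,v in blobs(c['image'],(0,0,640,400),60).items():
    for x in v:
        p=fe(wz(c,*x[0],.048))
        if k=='yellow' and -.03<p[0]<.15 and -.02<p[1]<.1: print(k,x[0],x[1],p,'right edge',fe(wz(c,x[1][0]+x[1][2],x[0][1],.048)))
E
python3 l.py w4.png
```

```text
tcp [0.51072482 0.10201838 0.04203082] [-0.06372298  0.05418577] [ 0.82673959 -0.8018306  -0.04641705]
green 176 593 [0.11060784 0.09999733] [0.09127929 0.10303882]
green 188 596 [0.11647009 0.09212952] [0.09648878 0.09604709]
green 200 582 [0.10335739 0.08386307] [0.08483619 0.08870112]
green 212 580 [0.10395442 0.07572433] [0.08536674 0.08146863]
green 224 577 [0.10372652 0.06741615] [0.08516421 0.07408557]
green 236 574 [0.1037622  0.05889549] [0.08519592 0.06651369]
green 248 571 [0.10407028 0.05011308] [0.0854697 0.0587092]
yellow [439.8, 245.6] [399, 205, 82, 82, 4621] [-0.00340502  0.06179084] right edge [0.02135466 0.06071595]
```

View pics/w4.png

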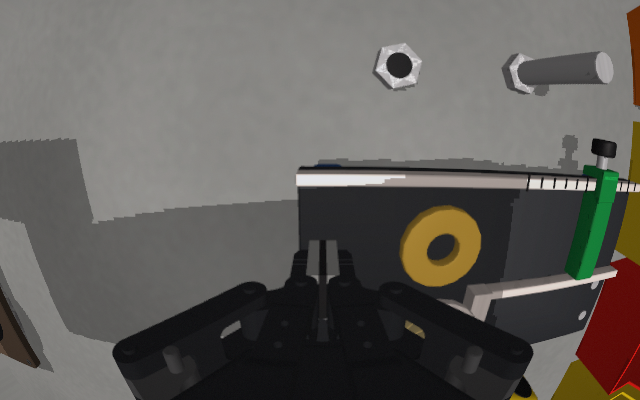

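The wrist view shows the washer flat at px (440,246). The stop's face is at feeder x ≈ 0.104, and the fingers are behind the washer in the lane. I'll push slowly.

Request:
arm_command(
  targets=[
    [0.006,0.006,0,0,0,0,1],
    [0,0.006,0,0,0,0,1],
    [0,0.006,0,0,0,0,1],
    [0,0.005,0,0,0,0,1],
    [0,0.005,0,0,0,0,1],
    [0,0.005,0,0,0,0,1],
    [0,0.005,0,0,0,0,1],
    [0,0.005,0,0,0,0,1],
    [0,0.005,0,0,0,0,1],
    [0,0.004,0,0,0,0,1],
    [0,0,0,0,0,0,1],
  ],
)

```text
clock: 10.43
tcp_pos: [0.5644, 0.1049, 0.0429]
orientation: [0.0, 0.733, 0.68, 0.0]
force: [-0.0, -0.0, 0.2]
width: -0.0
```

```bash
python3 l.py w5.png
```

```text
tcp [0.56442023 0.10492326 0.04294964] [-0.01042102  0.06129459] [-0.01718411 -0.01187749  0.15204383]
green 176 521 [0.10019348 0.10449155] [0.08798415 0.10779704]
green 188 534 [0.11156366 0.09780502] [0.09809651 0.1018502 ]
green 200 533 [0.11241012 0.09060275] [0.09884934 0.09544468]
green 212 520 [0.10389572 0.08335708] [0.09127683 0.08900056]
green 224 517 [0.10340395 0.07597437] [0.09083947 0.08243455]
green 236 515 [0.10383834 0.06836445] [0.0912258  0.07566648]
green 248 512 [0.10364307 0.06054766] [0.09105213 0.06871442]
yellow [384.2, 251.4] [339, 218, 84, 73, 3739] [0.0209004  0.06604738] right edge [0.04144472 0.06545132]
```

Request:
arm_command(
  targets=[
    [0,0.005,0,0,0,0,1],
    [0,0.005,0,0,0,0,1],
    [0,0.005,0,0,0,0,1],
    [0,0.005,0,0,0,0,1],
    [0,0.005,0,0,0,0,1],
    [0,0.005,0,0,0,0,1],
    [0,0.005,0,0,0,0,1],
    [0,0.005,0,0,0,0,1],
    [0,0.005,0,0,0,0,1],
    [0,0.004,0,0,0,0,1],
    [0,0.003,0,0,0,0,1],
    [0,0,0,0,0,0,1],
  ],
)

```text
clock: 11.48
tcp_pos: [0.616, 0.1011, 0.043]
orientation: [0.0, 0.733, 0.68, 0.0]
force: [0.6, 0.1, -0.1]
width: -0.004
```

```bash
python3 l.py w6.png
```

```text
tcp [0.61599711 0.10114933 0.04297092] [0.04129297 0.06157897] [ 0.56584747  0.11202705 -0.07845413]
green 176 442 [0.10185399 0.10334786] [0.09518826 0.10681109]
green 188 452 [0.10821341 0.09718704] [0.10084427 0.1013317 ]
green 200 451 [0.10845011 0.0907539 ] [0.10105479 0.09561012]
green 212 441 [0.10351987 0.08420945] [0.09666987 0.08978955]
green 224 440 [0.10385007 0.07750453] [0.09696356 0.08382625]
green 236 438 [0.10366857 0.07060975] [0.09680213 0.07769409]
green 248 436 [0.10355418 0.06348858] [0.09670039 0.07136059]
yellow [384.2, 251.5] [339, 218, 84, 73, 3745] [0.07262283 0.06627525] right edge [0.09316852 0.06568431]
```

View pics/w6.png

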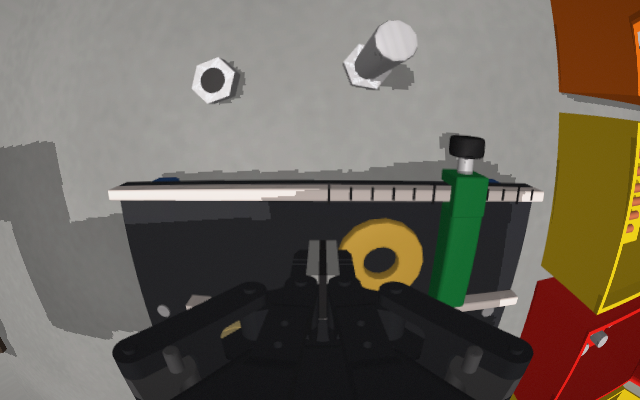

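The washer is touching the finger, with its right edge at px 423. The stop's face is at about px 436–440, about 10 mm to go.

Request:
arm_command(
  targets=[
    [0,0.003,0,0,0,0,1],
    [0,0.003,0,0,0,0,1],
    [0,0.002,0,0,0,0,1],
    [0,0,0,0,0,0,1],
  ],
)

```text
clock: 11.87
tcp_pos: [0.6237, 0.1006, 0.043]
orientation: [0.0, 0.733, 0.68, 0.0]
force: [0.4, 0.3, 0.2]
width: -0.002
```

Request:
arm_command(
  targets=[
    [0,0.001,0,0,0,0,1],
    [0,0,0,0,0,0,1],
  ],
)

```text
clock: 12.03
tcp_pos: [0.6242, 0.1006, 0.0429]
orientation: [-0.0, 0.733, 0.68, -0.0]
force: [-1.1, 1.0, 0.6]
width: -0.001
```

```bash
python3 l.py w7.png | egrep 'tcp|yell|green 2'
```

```text
tcp [0.62421664 0.10060521 0.04286786] [0.04952985 0.06168142] [-1.08156302  0.98086653  0.6345709 ]
green 200 435 [0.10748346 0.09088438] [0.10111593 0.09574193]
green 212 427 [0.10377206 0.0844247 ] [0.09781534 0.08999728]
green 224 425 [0.10343688 0.07781356] [0.09751726 0.08411792]
green 236 424 [0.10372211 0.07099717] [0.09777092 0.07805604]
green 248 422 [0.10349895 0.0639651 ] [0.09757246 0.07180236]
yellow [383.7, 251.5] [338, 218, 85, 73, 3708] [0.08057895 0.06645395] right edge [0.10135275 0.06587111]
```

Request:
arm_command(
  targets=[
    [0,0.001,0,0,0,0,1],
    [0,0,0,0,0,0,1],
  ],
)

```text
clock: 12.25
tcp_pos: [0.6245, 0.1006, 0.0428]
orientation: [-0.001, 0.733, 0.68, -0.001]
force: [-3.0, -0.0, 2.0]
width: 0.0
```

Request:
arm_command(
  targets=[
    [0,0.001,0,0,0,0,1],
    [0,0,0,0,0,0,1],
  ],
)

```text
clock: 12.42
tcp_pos: [0.6247, 0.1006, 0.0427]
orientation: [-0.002, 0.733, 0.681, -0.002]
force: [-5.4, 0.4, 4.1]
width: 0.002
```

The force rises while the finger no longer moves, so the washer is against the stop. I'll back off, lift and check.

Request:
arm_command(
  targets=[
    [0,-0.004,0,0,0,0,1],
    [0,-0.006,0,0,0,0,1],
    [0,-0.01,0,0,0,0,1],
    [0,-0.01,0,0,0,0,1],
    [0,0,-0.02,0,0,0,1],
    [0,0,-0.03,0,0,0,1],
    [0,0,-0.035,0,0,0,1],
    [0,0,-0.035,0,0,0,1],
    [0,-0.03,0,0,0,0,1],
    [0,-0.03,0,0,0,0,1],
    [0,-0.03,0,0,0,0,1],
    [0,0,0,0,0,0,1],
  ],
)

```text
clock: 13.42
tcp_pos: [0.5, 0.1101, 0.1606]
orientation: [-0.002, 0.732, 0.681, -0.002]
force: [0.2, 0.7, -1.1]
width: -0.004
```

```bash
python3 l.py w8.png; python3 - <<'E'
from m import *
t=snap('scene','s8.png')
for k,v in blobs(t['image'],(262,170,430,280)).items():
    for x in v: print(k,x[0],x[1],fe(onz(t,*x[0],.0445)))
E
```

```text
tcp [0.50003161 0.11008331 0.16062244] [-0.075016    0.06138686] [ 0.23295254  0.71307468 -1.11093038]
green 152 506 [0.10064015 0.10373128] [0.08999813 0.1056096 ]
green 164 513 [0.11095668 0.09246332] [0.09968531 0.09502903]
green 176 505 [0.10288852 0.08010343] [0.09210934 0.08342315]
green 188 505 [0.10498411 0.06801026] [0.09407709 0.07206771]
green 200 505 [0.10734457 0.05563868] [0.09629355 0.06045085]
green 212 500 [0.10359895 0.04298581] [0.09277643 0.04856986]
green 224 503 [0.11031686 0.02989431] [0.09908452 0.03627699]
yellow [483.7, 197.4] [463, 174, 42, 48, 1392] [0.07626531 0.06043413] right edge [0.10130057 0.06066906]
yellow [399.5, 254.3] [382, 247, 41, 24, 196] [-0.00275964  0.00421235] right edge [0.02071761 0.0035378 ]
yellow [411.5, 273.1] [387, 260, 44, 29, 815] [ 0.01176293 -0.01682112] right edge [ 0.03231964 -0.01781125]
red [277.1, 208.6] [274, 203, 7, 13, 73] [ 0.00126108 -0.15882036]
green [374.4, 239.4] [360, 236, 31, 8, 156] [0.1091458  0.06975553]
blue [318.2, 203.6] [307, 191, 24, 26, 477] [-0.00326614 -0.05538909]
yellow [340.9, 195.6] [333, 191, 17, 10, 121] [-0.02114222  0.00407311]
yellow [368.0, 229.0] [359, 221, 19, 16, 218] [0.07980792 0.05854582]
yellow [301.1, 245.6] [291, 230, 22, 33, 494] [ 0.10860928 -0.10686924]
yellow [404.8, 277.4] [383, 274, 36, 6, 124] [0.21203434 0.12453446]
```

View pics/w8.png

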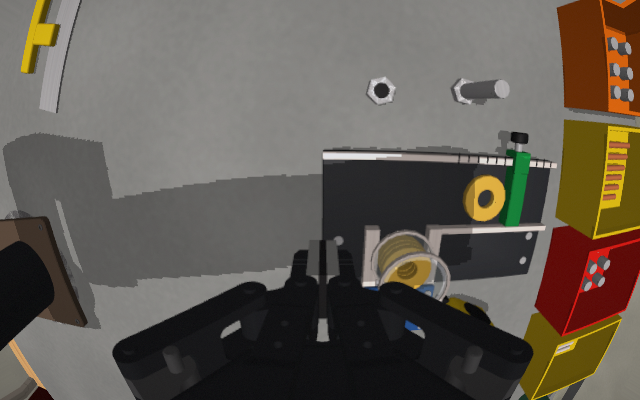

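The washer at px (484,197) lies flat and touches the stop at px 505. The knob is at rest and the rest of the stack is in the tube. I'm handing the job in.

```bash
python3 -c "
from plant import robot,read_state
import numpy as np
s=read_state();print(s['clock'],np.abs(s['joint_velocities']).max(),s['force']);print(robot.job_done())"
```

```text
13.5167 0.06630148498646476 [0.1434485  0.32677783 0.20849788]
the job is handed in; nothing more can be done
None
```

I pushed the red plunger knob in once until it hit its hard stop, where the force jumped to 16 N, and let it spring back out. With the closed fingers I then slid the fed washer along the lane until it rested against the green stop. The force rose to about 5 N there while the finger stopped moving. I backed off, lifted clear and handed the job in at about 13.5 s; handing in reports no verdict.

**Washer at the stop:** the scene camera put its centre 23.8 mm before the stop's face; resting contact is 23 mm. The last wrist image shows it flat, with its edge touching the green block. Its right-edge reading came out 2.3 mm short of the face, and its blob centre about 3.5 mm further back than the scene camera's. Both are within a few millimetres, and I put them down to viewing the washer obliquely.

**Plunger and magazine:** the knob read at its rest position (y = -0.159 m), and the other washers were still in the tube. I did not measure the next washer's exact height in the magazine.

**Bystanders:** the tape measure read where it was at the start. In the last wrist image the bolt and nut stand beside the lane's fence, as before. I never brought the arm close to the other things on the bench, but I did not re-measure them at the end.

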